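# Carry the mandarin orange on its tray to the riser

### The job

Lift the tray by its arched handle clear of the console and, close to where it stood, tilt it so that the orange rolls to the middle of the bowed trough, then keep it balanced within 3 cm of the middle for three seconds. Carry the tray across to the low dark riser without the orange running off towards either end, set it down gently, squarely and centrally on the riser, let go and back away, with the orange resting near the middle. Never touch the orange, never tip the tray steeply, and leave the other things on the console alone.

Things in the scene. Friction and masses are not known exactly. Their poses are not given: they have to be found in the camera images.
- tray: Pale wooden tray with an arched handle, 300 mm long (y axis), 110 mm wide (x), about 400 g (+-20 %) without the orange; loose on the console. Origin: centre of its flat underside, z up. A trough runs along y between side boards 40 mm high and end boards 66 mm high, so the orange's centre can travel from y = -104 to +104 mm.
- tray_grip (a point): Centre of the handle's top bar, 141 mm above the tray's underside, over its middle (axes as the tray's). The bar runs along x, 130 mm over its posts, 14 mm thick along y, square-edged, 130 to 152 mm above the underside. Grip it from above, fingers closing along y. Its posts (10 x 16 mm) stand at x = -60 and +60 mm; the orange passes below it, its top at 94 mm.
- tray_trough (a point): Middle of the trough floor, its highest point lengthwise, 22 mm above the underside. The floor is bowed up: at y from the middle it falls away outwards with slope y / 1.6 m (radius 1600 mm), so on a level tray the orange stays only within about 15 mm of the middle and otherwise runs to an end in a second or two. Sideways it climbs 7 degrees from the centre line.
- orange: Mandarin orange, ball of radius 36 mm, 120 g (hidden, 0.7 to 1.4 times), loose in the trough, at first resting on the tray's -y end board. Origin: its centre, 58 mm above the underside at the middle. Rolls with 7.0 m/s2 along the trough per rad of local slope (tray tilt plus bow), less a rolling resistance worth about 0.012 rad. Accelerating the tray lengthwise by a acts like a tilt of a/g.
- riser: Low dark wooden display riser fixed on the console, a plain flat block 180 mm (x) by 370 mm (y) and 30 mm high. Origin at the centre of its underside, so its top is 30 mm above the console. The tray's length goes along the riser's length (y axis).
- coaster: Bystander: round grey aluminium coaster, 96 mm diameter, 8 mm thick, between tray and riser; origin at the centre of its underside.
- tealight: Bystander: glass tealight holder, open cup 60 mm in diameter, 50 mm high, standing on the coaster (its rim is 58 mm above the console); origin at the centre of its underside.
- remote: Bystander: black plastic TV remote, 46 x 165 x 18 mm, lying on the console; origin at the centre of its underside.
- vase: Bystander: white ceramic bud vase, 74 mm in diameter, 140 mm high, standing on the console; origin at the centre of its underside.
Mind the look-alikes: they are no part of the job. Of the things shaped like the orange, the orange one is meant.

How it is judged:
By the outcome, as a careful person would: the job done as asked, in the order asked, and still so for the second after the job is handed in, with the robot touching nothing.
It also fails if it takes over 72 s, if anything falls off the work surface, if the arm or the gripper's body presses on something with over 40 N, if the wrist force passes 120 N, or if a joint passes its speed limit or range.

### The arm

A 7-joint arm with a two-finger parallel gripper is mounted at the origin on the work surface. World frame = base frame: x ahead of the robot, y to its left, z up, the work surface at z = 0. Lengths are in m, angles in rad, forces in N, time in s.
With the tool pointing down it reaches from about 0.4 to 0.85 m from the base axis. Payload 4.5 kg.
Tool frame: the origin (TCP) lies between the finger pads; the fingertips stand r.finger_overhang ahead of it and the grasp point (between the pads) lies 8 mm behind it (r.finger_overhang is the distance from the TCP to the fingertips, in m); z points along the fingers, x is the direction in which the jaws open and shut, and the axes are right-handed (so a half turn about z gives the same grasp; the last joint's range is limited). The gripper opens to 88 mm and grips with 3 to 60 N. Pads are 18 mm wide; open, the fingers measure 123 mm over their backs; the gripper's body (75 mm by 187 mm) begins 45 mm behind the grasp point.
Start: joints at [1.16, 0.689, -0.195, 1.565, 0.157, 0.902, -0.215], TCP at [0.269, -0.564, 0.25] pointing down, gripper open.
Joint ranges: [-3.01, 3.01], [-0.46, 2.08], [-1.47, 1.51], [0.13, 2.56], [-1, 4.14], [0.04, 2.09], [-2.66, 2.66]. Speed limits (rad/s): [2.57, 2.57, 3.14, 3.14, 3.14, 3.14, 3.14].

### API

Orientations are given as a unit quaternion [x, y, z, w].
In Python, from plant import r gives the robot as it stands.
- The arm moves only by the tool move_arm, never from a script. Its argument "targets" is a list that holds one entry, the list of rows, each a list of 7 numbers: the turn, a rotation vector about the world's x, y, z in rad, then the shift along the world's x, y, z in m, then the opening, from 0 (shut) to 1 (fully open). A call has 1 to 5 rows; each row shifts and turns the pose as measured when the row begins; what a row does not reach is not made up. A row lasts 1/10 s, in which the tool goes at most 50 mm and 8.59 degrees, less where a joint would pass 70% of its speed; a pose out of reach is approached as far as the arm can. A call with a gripper value outside its range is refused whole. The fingers move at their own pace and stop on an object; "force" is the grip in N (left out, the last holds). Time passes only in rows, so rows that do not move let the fingers close. It gives the time, the measured TCP pose, the force and the opening at its end, in the units of the state.
- r.get_state(): the state, without advancing time (a new reading comes with each control period).
- r.snapshot(name): name is "scene" or "top" or "wrist"; returns a dict with "frame" (384x512x3 uint8, red, green, blue), "K" (3x3 intrinsics, pixels), "T" (4x4, takes a point from camera to world coordinates). Camera axes: x right, y up, looking along -z (the intrinsics and any distortion apply to the point x, -y, -z); pixel columns grow to the right and rows downward; lengths in m; the calibration is good to about 2 mm. A picture is of the moment at which its call begins. There is no depth.
- r.finish_job(): hands the job in, once; it reports no verdict.
Trained networks look in a picture, given as the dict that the camera call returned (one of the last four; its "shot" number tells which), for a name from the list of things; names that differ only in an ending like _2 or _b are one class to them, and where a whole thing is asked for, a point or a joint stands for the part that bears it (a point fixed in the world has none). Each returns a list of dicts, best first, with "score" (0 to 1); they miss things now and then, are a little off and sometimes report something else, mostly with a low value. They report only what shows in the picture. A call takes as long as a camera call. They do not tell look-alikes from the thing itself.
- r.find_in(picture, query): "centre" ([row, column] in pixels, amid what is visible of it).
The state is a dict: "clock": time; "q": joint angles; "qd": joint speeds; "joint_torque": joint torques, N m; "tool_pos": TCP position; "eef_rot": TCP orientation; "contact_force": force on the tool from outside, world axes, zero at the start; "moment": the same for the moment, N m; "opening": opening from 0.0 (shut) to 1.0 (fully open).
Only numpy, scipy, OpenCV 4.12 (cv2) and the standard library are available. Lean on these libraries where they do the work, as an engineer would, in place of code of your own. Each camera call takes 0.05 s, during which the arm holds its last target. There are 200 camera calls.

## Working session

There is one attempt and no reset: what is moved stays moved. The work goes in short steps, Python scripts to look and compute and a tool call to move; the robot and the scene stay as the last step left them, time stands still between calls to the robot, and variables do not carry over. Pictures are saved under pics/ and viewed, about 8 in all and at most 12, crops included, and the job is handed in when it is done.

Besides the shell and the picture viewer there is one more tool, called as name([rows], argument=value, ...), one row to a line, values as JSON. move_arm: Moves the arm, as the interface text tells. Its arguments: {"type":"object","properties":{"targets":{"type":"array","items":{"type":"array","items":{"type":"array","items":{"type":"number"}}}},"force":{"type":"number"}},"required":["targets"]}

```bash
ls; mkdir -p pics
cat > h.py <<'E'
from plant import r
import numpy as np, cv2
def save(p,n): cv2.imwrite('pics/'+n, cv2.cvtColor(p['frame'],cv2.COLOR_RGB2BGR))
def ray(p,rc):
    K,T=np.array(p['K']),np.array(p['T'])
    d=np.linalg.solve(K,[rc[1],rc[0],1.]); d=T[:3,:3]@np.array([d[0],-d[1],-d[2]])
    return T[:3,3],d
def onz(p,rc,z):
    o,d=ray(p,rc); return o+d*(z-o[2])/d[2]
def proj(p,X):
    K,T=np.array(p['K']),np.array(p['T'])
    c=T[:3,:3].T@(np.array(X)-T[:3,3]); u=K@np.array([c[0],-c[1],-c[2]]); return u[1]/u[2],u[0]/u[2]
E
python3 - <<'E'
from h import *
s=r.get_state(); print(s, r.finger_overhang)
Z=dict(tray=.03,tray_grip=.141,orange=.058,riser=.03,coaster=.004,tealight=.03,remote=.018,vase=.07)
ims=[]
for c in('scene','top'):
    p=r.snapshot(c); ims.append(p['frame']); print(c,p['K'],np.round(p['T'],3).tolist())
    for q,z in Z.items():
        for d in r.find_in(p,q)[:3]: print(c,q,round(d['score'],2),np.round(d['centre']),np.round(onz(p,d['centre'],z),3))
im=np.vstack(ims); save(dict(frame=ims[0]),'a_scene.png'); save(dict(frame=ims[1]),'a_top.png')
E
```

```text
pics
{'clock': 0.0, 'q': array([ 1.15980866,  0.68998855, -0.19455789,  1.56633978,  0.15729017,
        0.90252936, -0.21509082]), 'qd': array([-5.35443044e-04, -1.63127529e-04, -2.54080406e-04, -1.08043547e-03,
        1.41024733e-03,  7.93728887e-05, -4.86586956e-04]), 'joint_torque': array([-4.45164378e-04, -5.27557290e+01, -1.26655832e+00, -1.53428954e+01,
       -5.26109990e-02,  6.56568620e-03,  1.86204893e-04]), 'tool_pos': array([ 0.26862643, -0.56363667,  0.24890943]), 'eef_rot': array([ 8.45687310e-01, -5.33677897e-01, -8.17895216e-04, -4.54476145e-04]), 'contact_force': array([-0.58546136, -0.22436566, -0.52874871]), 'moment': array([-0.05305771,  0.0206676 , -0.0149978 ]), 'opening': 1.0010501374723786} 0.011
scene [[453.56386352   0.         254.87993163]
 [  0.         453.56386352 185.17545373]
 [  0.           0.           1.        ]] [[0.308, -0.693, 0.651, 1.284], [0.951, 0.225, -0.211, -0.241], [-0.001, 0.685, 0.729, 0.921], [0.0, 0.0, 0.0, 1.0]]
scene tray 0.89 [157. 368.] [0.484 0.359 0.03 ]
scene tray 0.16 [186. 268.] [0.501 0.05  0.03 ]
scene orange 0.93 [150
[... 463 characters left out ...]
183437]
 [  0.           0.           1.        ]] [[0.003, 0.997, -0.076, 0.485], [-1.0, 0.003, -0.004, 0.001], [-0.004, 0.076, 0.997, 1.069], [0.0, 0.0, 0.0, 1.0]]
top tray 0.59 [218. 123.] [0.474 0.371 0.03 ]
top tray_grip 0.86 [222. 120.] [0.467 0.339 0.141]
top orange 0.91 [270. 173.] [0.337 0.221 0.058]
top orange 0.79 [162. 168.] [0.63  0.243 0.058]
top orange 0.73 [211. 166.] [0.495 0.244 0.058]
top riser 0.59 [210. 349.] [ 0.501 -0.265  0.03 ]
top coaster 0.62 [200. 250.] [0.529 0.013 0.004]
top tealight 0.84 [202. 237.] [0.52  0.051 0.03 ]
top remote 0.79 [115. 190.] [0.774 0.191 0.018]
top remote 0.22 [213. 167.] [0.49  0.252 0.018]
top vase 0.61 [102. 266.] [ 0.798 -0.03   0.07 ]
```

View pics/a_scene.png

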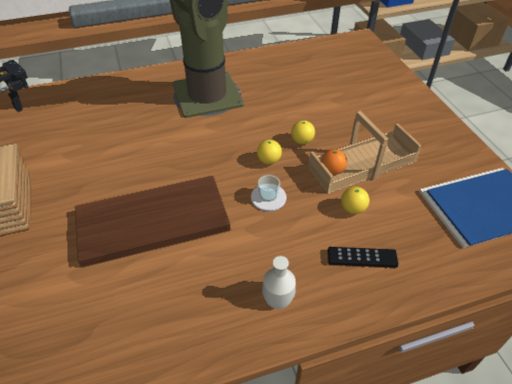

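View pics/a_top.png

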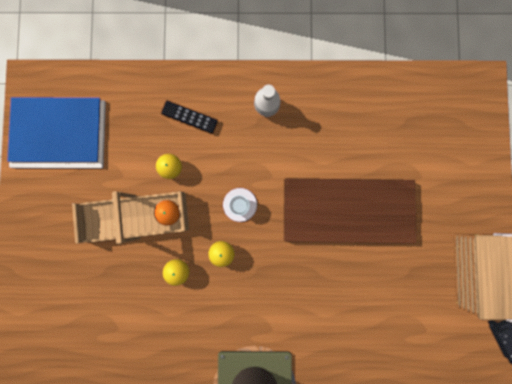

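The scene view shows three yellow look-alikes loose on the console, at scene (150,269), (131,298) and (200,355), and top (253,222), (270,173) and (162,168). The only orange-coloured ball lies in the tray at scene (164,336) and top (211,166), so that is the one meant. I'll confirm it in a crop and measure the yaws.

Run:
```python
from h import *
from scipy.optimize import least_squares
t=r.snapshot('top'); s=r.snapshot('scene')
# riser: dark
hsv=cv2.cvtColor(t['frame'],cv2.COLOR_RGB2HSV)
m=((hsv[...,2]<95)).astype(np.uint8); m[:, :270]=0; m[:,440:]=0; m[:160]=0;m[260:]=0
m=cv2.morphologyEx(m,cv2.MORPH_OPEN,np.ones((5,5)))
cs,_=cv2.findContours(m,0,2); c=max(cs,key=cv2.contourArea)
b=cv2.boxPoints(cv2.minAreaRect(c)); W=np.array([onz(t,(y,x),.03) for x,y in b]); print('riser',b.tolist(),W.round(3).tolist(),W.mean(0).round(3))
def org(p):
    h=cv2.cvtColor(p['frame'],cv2.COLOR_RGB2HSV); f=p['frame'].astype(int)
    m=((h[...,1]>200)&(f[...,0]>150)&(f[...,1]<135)&(f[...,1]>.25*f[...,0])).astype(np.uint8)
    n,l,st,ce=cv2.connectedComponentsWithStats(m); return [(st[i].tolist(),ce[i].round(1)) for i in range(1,n) if st[i][4]>60]
print(org(t),org(s))
a=cv2.resize(t['frame'][175:260,60:200],None,fx=4,fy=4,interpolation=2)
b=cv2.resize(s['frame'][105:225,300:430],None,fx=4,fy=4,interpolation=2)[:, :560]
b=cv2.resize(b,None,fx=.5,fy=.5) if 0 else b
save(dict(frame=a),'b_top.png'); save(dict(frame=b),'b_scene.png'); print(a.shape,b.shape)
```

```text
Traceback (most recent call last):
ValueError: max() iterable argument is empty
```

Run:
```python
from h import *
t=r.snapshot('top'); s=r.snapshot('scene')
f=t['frame']; print(f.dtype,f.shape,f[210,350],f[300,350],f[211,166],f[172,350])
g=f[...,0].astype(int); mid=(int(g[210,350])+int(g[290,350]))//2
m=(g<mid).astype(np.uint8); m[:, :270]=0; m[:,440:]=0; m[:165]=0;m[260:]=0
m=cv2.morphologyEx(m,cv2.MORPH_OPEN,np.ones((9,9)))
cs,_=cv2.findContours(m,0,2); c=max(cs,key=cv2.contourArea)
b=cv2.boxPoints(cv2.minAreaRect(c)); W=np.array([onz(t,(y,x),.03) for x,y in b]); print('riser',b.tolist(),W.round(3).tolist(),W.mean(0).round(3))
print(s['frame'][164,336],s['frame'][150,269])
a=cv2.resize(f[175:260,60:200],None,fx=4,fy=4,interpolation=2)
b=cv2.resize(s['frame'][105:225,300:430],None,fx=4,fy=4,interpolation=2)
save(dict(frame=a),'b_top.png'); save(dict(frame=b),'b_scene.png')
```

```text
uint8 (384, 512, 3) [99 60 43] [167 111  67] [225 122  42] [181 117  69]
riser [[283.99993896484375, 244.99996948242188], [283.99993896484375, 177.99996948242188], [420.99993896484375, 177.99996948242188], [420.99993896484375, 244.99996948242188]] [[0.402, -0.082, 0.03], [0.59, -0.082, 0.03], [0.591, -0.47, 0.03], [0.403, -0.464, 0.03]] [ 0.497 -0.275  0.03 ]
[212 116  51] [230 207  75]
```

View pics/b_top.png

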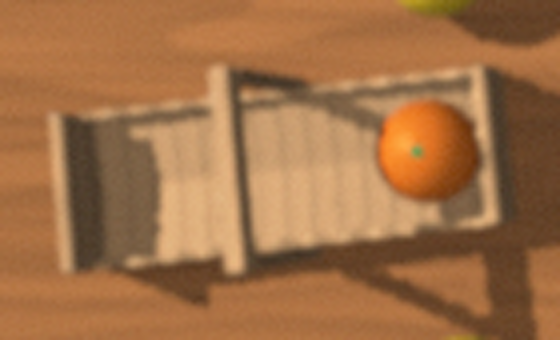

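View pics/b_scene.png

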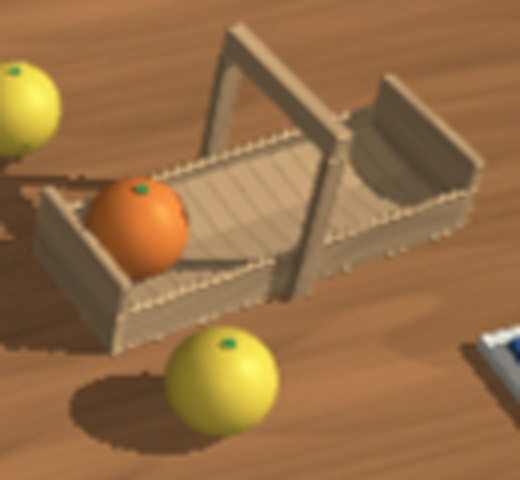

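The crop confirms the orange at top (212,167) and scene (162,334), against the tray's -y end board. The handle bar runs from top crop (220,67) to (235,271). Next I fit the tray and riser poses.

Run:
```python
from h import *
from scipy.optimize import least_squares
t=r.snapshot('top'); s=r.snapshot('scene')
obs=[(t,(60,175),[((.055,.15,.066),(50,115)),((-.055,.15,.066),(64,271)),((.065,0,.152),(220,67)),((-.065,0,.152),(235,271)),((.055,-.145,.066),(482,68)),((-.055,-.145,.066),(492,224))]),
 (s,(300,105),[((.065,0,.152),(340,135)),((-.065,0,.152),(237,28)),((-.055,-.15,.066),(45,190)),((.055,-.15,.066),(122,292)),((-.055,.15,.066),(388,77)),((.055,.15,.066),(482,165))])]
def res(v):
    c,n=np.cos(v[2]),np.sin(v[2]); o=[]
    for p,off,L in obs:
        for P,(u,w) in L:
            rc=proj(p,(v[0]+c*P[0]-n*P[1],v[1]+n*P[0]+c*P[1],P[2])); o+=[rc[0]-off[1]-w/4,rc[1]-off[0]-u/4]
    return np.array(o)
f=least_squares(res,[.47,.34,.09],loss='soft_l1'); print('tray',f.x.round(4)); print(res(f.x).round(1))
# riser edges, top camera, blue-ish darkness gradient
g=cv2.GaussianBlur(t['frame'],(3,3),0).astype(float).sum(2)
def edge(rows,cols,ax,sg):
    P=[]
    for i in (cols if ax==0 else rows):
        L=g[rows[0]:rows[-1]+1,i] if ax==0 else g[i,cols[0]:cols[-1]+1]
        d=sg*np.diff(L); k=int(d.argmax()); 
        w=d[max(k-1,0):k+2]; sub=k+.5+ (0 if len(w)<3 else .5*(w[0]-w[2])/(w[0]-2*w[1]+w[2]+1e-9))
        P.append((sub+rows[0],i) if ax==0 else (i,sub+cols[0]))
    W=np.array([onz(t,q,.03) for q in P])[:,:2]; return W
T=edge(range(170,190),range(295,405),0,-1); L=edge(range(188,235),range(275,295),1,-1)
a=np.polyfit(T[:,1],T[:,0],1); b=np.polyfit(L[:,0],L[:,1],1); print('front edge x',np.median(T[:,0]),'slope',a,'left edge y',np.median(L[:,1]),'slope',b)
B=edge(range(234,256),range(295,405),0,1);R=edge(range(188,235),range(405,428),1,1);print(np.median(B[:,0]),np.median(R[:,1]),np.polyfit(B[:,1],B[:,0],1))
```

```text
tray [0.4805 0.3436 0.1146]
[-1.4 -0.3  0.  -0.9 -1.2 -0.4 -0.1  0.2 -1.6 -0.9 -0.4  0.5  0.3  0.2
 -1.3 -2.1 -1.1 -2.8 -0.8 -1.6 -1.3 -0.  -0.8  0.3]
front edge x 0.5896835109259495 slope [0.00921847 0.59226012] left edge y -0.08032708426972116 slope [-0.00834861 -0.07628167]
0.40188156877199854 -0.4679919707155988 [0.01016854 0.40465237]
```

move_arm([
  [[0,0,-0.08,0.045,0.02,0,1],[0,0,-0.08,0.045,0.02,0,1],[0,0,-0.08,0.04,0.03,0,1],[0,0,-0.06,0.04,0.03,0,1],[0,0,-0.06,0.03,0.04,0,1]],
], force=50)

```text
clock: 1.7
tool_pos: [0.4637, -0.4304, 0.2495]
eef_rot: [0.724, -0.69, -0.0, 0.004]
contact_force: [0.5, -0.2, -1.0]
opening: 1.004
```

move_arm([
  [[0,0,0.06,0.01,0.05,0,1],[0,0,0,0.01,0.05,0,1],[0,0,0,0,0.05,0,1],[0,0,0,0,0.05,0,1],[0,0,0,0,0.05,0,1]],
])

```text
clock: 2.2
tool_pos: [0.4893, -0.1821, 0.2494]
eef_rot: [0.746, -0.666, 0.003, 0.001]
contact_force: [-0.0, 0.0, -0.0]
opening: 0.998
```

move_arm([
  [[0,0,0,0,0.05,0,1],[0,0,0,0,0.05,0,1],[0,0,0,0,0.05,0,1],[0,0,0,0,0.05,0,1],[0,0,0,0,0.05,0,1]],
])

```text
clock: 2.7
tool_pos: [0.489, 0.0678, 0.2507]
eef_rot: [0.746, -0.666, 0.004, -0.0]
contact_force: [1.6, 0.3, 0.7]
opening: 1.001
```

move_arm([
  [[0,0,0,0,0.05,0,1],[0,0,0,0,0.05,0,1],[0,0,0,0,0.05,0,1],[0,0,0,0,0.05,0,1],[0,0,0,0,0.05,0,1]],
])

```text
clock: 3.2
tool_pos: [0.4881, 0.318, 0.2519]
eef_rot: [0.747, -0.665, 0.005, -0.002]
contact_force: [0.5, 0.2, -0.3]
opening: 1.003
```

Run:
```python
from h import *
w=r.snapshot('wrist'); T=np.array(w['T']);print(T.round(3).tolist())
for q,z in (('tray_grip',.145),('orange',.058)):
    for d in r.find_in(w,q)[:2]: print(q,d,onz(w,d['centre'],z).round(4))
x,y,a=.4805,.3436,.1146
g=w['frame'].copy()
for P in [(.065,.0,.152),(-.065,0,.152),(.055,.15,.066),(-.055,.15,.066),(.055,-.15,.066),(-.055,-.15,.066)]:
    c,n=np.cos(a),np.sin(a); rc=proj(w,(x+c*P[0]-n*P[1],y+n*P[0]+c*P[1],P[2])); print(P,np.round(rc)); cv2.circle(g,(int(rc[1]),int(rc[0])),3,(255,0,0),-1)
save(dict(frame=g),'c_wrist.png')
```

```text
[[0.114, 0.952, 0.285, 0.561], [-0.994, 0.108, 0.037, 0.327], [0.005, -0.287, 0.958, 0.388], [0.0, 0.0, 0.0, 1.0]]
tray_grip {'centre': [166.1, 199.6], 'score': 0.74} [0.5038 0.3542 0.145 ]
orange {'centre': [290.6, 313.7], 'score': 0.96} [0.3566 0.228  0.058 ]
orange {'centre': [266.1, 429.3], 'score': 0.92} [0.4005 0.1085 0.058 ]
(0.065, 0.0, 0.152) [109. 207.]
(-0.065, 0, 0.152) [280. 213.]
(0.055, 0.15, 0.066) [115.  55.]
(-0.055, 0.15, 0.066) [226.  73.]
(0.055, -0.15, 0.066) [115. 380.]
(-0.055, -0.15, 0.066) [225. 368.]
```

View pics/c_wrist.png

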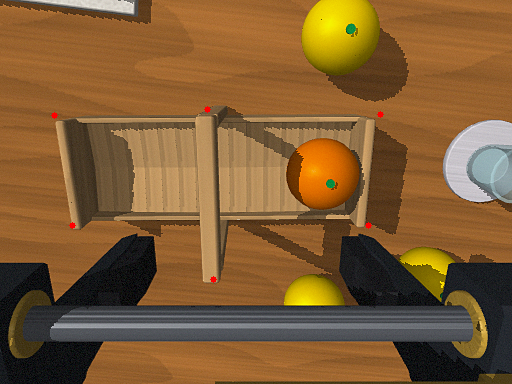

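The wrist view shows the bar from (113,207) to (280,212), matching the model. The tray is clear and the orange is at (174,324). Going down to grip.

move_arm([
  [[0,0,0,-0.009,0.025,-0.02,1],[0,0,0,0,0,-0.035,1],[0,0,0,0,0,-0.035,1],[0,0,0,0,0,-0.02,1],[0,0,0,0,0,-0.007,0.6]],
])

```text
clock: 3.85
tool_pos: [0.4815, 0.3403, 0.1334]
eef_rot: [0.747, -0.665, 0.007, -0.004]
contact_force: [0.2, -0.2, 0.0]
opening: 0.936
```

move_arm([
  [[0,0,0,0,0,0,0.3],[0,0,0,0,0,0,0],[0,0,0,0,0,0,0],[0,0,0,0,0,0,0],[0,0,0,0,0,0,0]],
], force=50)

```text
clock: 4.35
tool_pos: [0.4842, 0.3381, 0.1367]
eef_rot: [0.745, -0.667, 0.008, -0.006]
contact_force: [-0.9, -0.0, -0.1]
opening: 0.481
```

move_arm([
  [[0,0,0,0,0.003,-0.002,0],[0,0,0,0,0,0,0],[0,0,0,0,0,0,0],[0,0,0,0,0,0,0]],
])

```text
clock: 4.75
tool_pos: [0.4846, 0.3435, 0.1357]
eef_rot: [0.746, -0.666, 0.008, -0.008]
contact_force: [0.1, 1.3, -0.5]
opening: 0.157
```

Run:
```python
from h import *
from scipy.spatial.transform import Rotation as R
for i in range(4):
    s=r.get_state(); print(s['clock'],s['tool_pos'].round(4),R.from_quat(s['eef_rot']).as_matrix()[:,2].round(4),R.from_quat(s['eef_rot']).as_matrix()[:,0].round(4),s['contact_force'].round(1),s['opening'])
    r.snapshot('scene')
```

```text
4.75 [0.4846 0.3435 0.1357] [ 0.0224  0.0018 -0.9997] [ 1.119e-01 -9.937e-01  7.000e-04] [ 0.1  1.3 -0.5] 0.15671302008992236
4.8 [0.4846 0.3435 0.1357] [ 0.0224  0.0018 -0.9997] [ 1.118e-01 -9.937e-01  7.000e-04] [-0.3  2.2 -0.6] 0.15026229394730645
4.85 [0.4846 0.3435 0.1356] [ 0.0223  0.0018 -0.9997] [ 1.117e-01 -9.937e-01  7.000e-04] [ 0.1  2.  -0.6] 0.15180099353616897
4.9 [0.4846 0.3435 0.1356] [ 0.0223  0.0019 -0.9997] [ 1.116e-01 -9.937e-01  6.000e-04] [ 1.   2.1 -0.6] 0.15276253567998052
```

```bash
cat >> h.py <<'E'
from scipy.spatial.transform import Rotation as R
import json,os
def pose():
    s=r.get_state(); return s,np.array(s['tool_pos']),R.from_quat(s['eef_rot']).as_matrix()
def grasp():
    s,p,M=pose(); a=np.arctan2(M[0,0],-M[1,0])  # tray y = -tool x
    Rt=R.from_euler('z',a).as_matrix(); d=np.array([.479,.343,0]); 
    np.savez('g.npz',Rr=M.T@Rt,pr=M.T@(np.array([p[0],p[1],0])-p),z=p[2])
def tray():
    s,p,M=pose(); g=np.load('g.npz'); return s,M@g['Rr'],p+M@g['pr']
def omask(p,win):
    f=p['frame'].astype(float); r0,r1,c0,c1=win
    m=(f[...,0]>90)&(f[...,2]<.36*f[...,0])&(f[...,1]<.68*f[...,0])
    k=np.zeros_like(m); k[r0:r1,c0:c1]=True; m=(m&k).astype(np.uint8)
    m=cv2.morphologyEx(m,cv2.MORPH_OPEN,np.ones((3,3)))
    n,l,st,ce=cv2.connectedComponentsWithStats(m)
    if n<2: return None
    P=np.argwhere(l>0)
    (x,y),rad=cv2.minEnclosingCircle(P[:,::-1].astype(np.float32).reshape(-1,1,2)); return (y,x),rad,len(P)
def look(show=True,n=2):
    out=[]
    for i in range(n):
        s,Rt,t=tray(); p=r.snapshot('scene')
        ends=np.array([proj(p,t+Rt@np.array([0,y,.06])) for y in(-.15,.15)])
        lo=ends.min(0)-[30,20]; hi=ends.max(0)+[30,20]
        m=omask(p,(max(int(lo[0]),0),int(hi[0]),max(int(lo[1]),0),int(hi[1])))
        if m is None: print('no orange'); continue
        o,d=ray(p,m[0]); nx=Rt[:,0]; X=o+d*(nx@(t-o))/(nx@d); L=Rt.T@(X-t); out.append(L[1])
        print('t',round(s['clock'],2),'orange y %.1f z %.1f mm'%(L[1]*1e3,L[2]*1e3),'px',np.round(m[0]),'r %.1f n %d'%(m[1],m[2]),
          'tray rotvec',R.from_matrix(Rt).as_rotvec().round(4),'pos',t.round(4))
    print('tilt(neg x-rot)',round(float(-Rt[2,1]),4)); return p
E
python3 - <<'E'
from h import *
grasp(); p=look(); print(r.get_state()['contact_force'])
for d in r.find_in(p,'orange')[:4]: print(d)
E
```

```text
t 4.95 orange y -106.4 z 61.5 mm px [161. 333.] r 12.9 n 451 tray rotvec [0.     0.     0.1119] pos [ 0.4846  0.3434 -0.    ]
t 5.0 orange y -106.3 z 61.6 mm px [161. 333.] r 12.9 n 451 tray rotvec [-1.000e-04 -1.000e-04  1.117e-01] pos [ 0.4847  0.3433 -0.    ]
tilt(neg x-rot) 0.0001
[ 0.38690175  1.67579957 -0.39943183]
{'centre': [164.6, 334.7], 'score': 0.94}
{'centre': [132.6, 299.2], 'score': 0.59}
{'centre': [149.7, 269.2], 'score': 0.59}
{'centre': [201.7, 350.9], 'score': 0.58}
```

move_arm([
  [[0,0,0,0,0,0.005,0],[0,0,0,0,0,0.015,0],[0,0,0,0,0,0.025,0],[0,0,0,0,0,0.03,0],[0,0,0,0,0,0.02,0]],
])

```text
clock: 5.6
tool_pos: [0.4795, 0.3348, 0.2275]
eef_rot: [0.744, -0.668, 0.008, 0.003]
contact_force: [1.1, 0.3, -4.9]
opening: 0.151
```

Run:
```python
from h import *
p=look(); s,P,M=pose(); print(P.round(4),M[:,2].round(4),s['contact_force'].round(1),s['moment'].round(2)); save(p,'d.png')
```

```text
t 5.6 orange y -104.5 z 58.6 mm px [135. 333.] r 13.5 n 495 tray rotvec [-0.0163  0.0165  0.1077] pos [0.4774 0.3325 0.0919]
t 5.65 orange y -107.0 z 62.0 mm px [134. 333.] r 13.5 n 498 tray rotvec [-0.0139  0.0129  0.1073] pos [0.4791 0.3335 0.0946]
tilt(neg x-rot) 0.0132
[0.4808 0.3356 0.2284] [ 0.0104 -0.0127 -0.9999] [ 1.1  1.4 -5.1] [ 0.57 -0.29  0.03]
```

move_arm([
  [[0,0,0,0.002,0.004,0.02,0],[0,0,0,0,0.004,0.015,0],[0,0,0,0,0,0.005,0]],
])

```text
clock: 6.0
tool_pos: [0.4799, 0.34, 0.2646]
eef_rot: [0.744, -0.669, 0.008, 0.007]
contact_force: [0.6, 0.9, -4.4]
opening: 0.153
```

```bash
cat >> h.py <<'E'
def overlay(p,name,win=(60,260,270,450)):
    s,Rt,t=tray(); g=p['frame'].copy(); k=4; r0,r1,c0,c1=win
    g=cv2.resize(g[r0:r1,c0:c1],None,fx=k,fy=k,interpolation=2)
    for P in [(.065,.0,.152),(-.065,0,.152),(.055,.15,.066),(-.055,.15,.066),(.055,-.15,.066),(-.055,-.15,.066),(.055,-.15,0),(.055,.15,0)]:
        rc=proj(p,t+Rt@np.array(P)); cv2.circle(g,(int((rc[1]-c0)*k),int((rc[0]-r0)*k)),3,(255,0,0),-1)
    save(dict(frame=g),name)
E
python3 - <<'E'
from h import *
p=look(); s,P,M=pose(); print(P.round(4),M[:,2].round(4)); overlay(p,'d2.png',(60,200,290,440))
E
```

```text
t 6.0 orange y -103.6 z 57.9 mm px [123. 337.] r 14.0 n 526 tray rotvec [-0.0214  0.0216  0.1057] pos [0.4772 0.3369 0.129 ]
t 6.05 orange y -105.9 z 61.7 mm px [123. 336.] r 13.9 n 520 tray rotvec [-0.0216  0.0212  0.1052] pos [0.4775 0.3365 0.1292]
tilt(neg x-rot) 0.0205
[0.48   0.3392 0.2642] [ 0.0017 -0.0218 -0.9998]
```

View pics/d2.png

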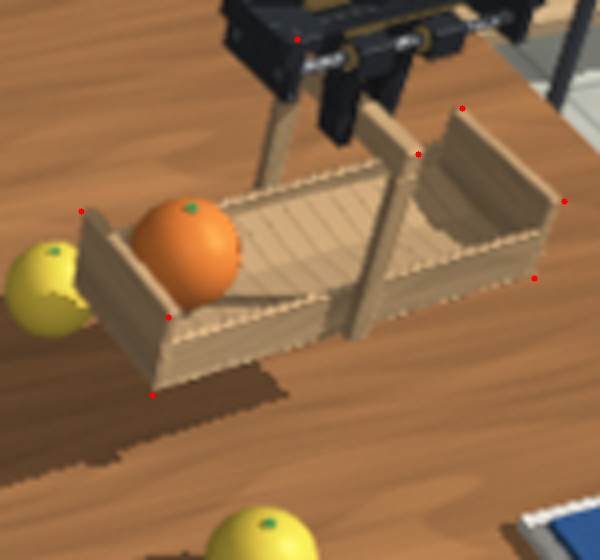

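The overlay matches the tray (end-board corners within 1–2 px), so it has not slipped. The orange is still at the -y end, at crop (250,187). Now I'll write a small predictive controller for the tilt.

```bash
cat > mpc.py <<'E'
from h import *
from scipy.optimize import minimize
import sys
BIAS=.002
def simu(y,v,th0,ths,k=7.,mu=.012,dt=.01,wall=True):
    Y=[];V=[]
    prev=th0
    for th in ths:
        for j in range(10):
            t=prev+(th-prev)*min(1,(j+.5)/8); a=k*(t+y/1.6)
            if abs(v)<1e-3 and abs(a)<=k*mu: v=0
            else:
                a-=k*mu*np.tanh(v/.004); v+=a*dt
            y+=v*dt
            if wall and y<-.104: y,v=-.104,max(v,0)
        Y.append(y);V.append(v); prev=th
    return np.array(Y),np.array(V)
def plan(y,v,th,N=20,vmax=.05,thm=.13):
    def cost(d):
        ths=th+np.cumsum(np.r_[d,np.zeros(N-len(d))]); Y,V=simu(y,v,th,ths)
        return 60*np.sum(Y[3:]**2)+600*Y[-1]**2+30*V[-1]**2+2*np.sum(V**2)+.5*np.sum(d**2)*4+3*ths[-1]**2*4+1e3*np.sum(np.clip(abs(ths)-thm,0,None)**2)+1e3*np.sum(np.clip(abs(d)-vmax,0,None)**2)
    best=None
    for g in (0,.04,-.04,.08):
        d0=np.zeros(12); d0[0]=g; d0[5]=-g
        f=minimize(cost,d0,method='Powell',options=dict(maxiter=6,maxfev=2500))
        if best is None or f.fun<best.fun: best=f
    d=best.x; ths=th+np.cumsum(np.r_[d,np.zeros(N-len(d))]); return d,ths,*simu(y,v,th,ths)
def measure(n=3):
    T=[];L=[]
    for i in range(n):
        s,Rt,t=tray(); p=r.snapshot('scene')
        ends=np.array([proj(p,t+Rt@np.array([0,y,.06])) for y in(-.15,.15)])
        lo=ends.min(0)-[30,20]; hi=ends.max(0)+[30,20]
        m=omask(p,(max(int(lo[0]),0),int(hi[0]),max(int(lo[1]),0),int(hi[1])))
        o,d=ray(p,m[0]); nx=Rt[:,0]; X=o+d*(nx@(t-o))/(nx@d); l=Rt.T@(X-t); T.append(s['clock']); L.append(l[1]+BIAS); px=m
    s,Rt,t=tray()
    rv=R.from_matrix(Rt).as_euler('ZXY')
    print('t %.2f y %s z %.0f px %s r%.0f | yaw %.3f theta %.4f ytilt %.4f pos %s F %s tcp %s'%(s['clock'],np.round(np.array(L)*1e3,1),l[2]*1e3,np.round(px[0]),px[1],rv[0],-rv[1],rv[2],t.round(4),s['contact_force'].round(1),s['tool_pos'].round(4)))
    return np.array(T),np.array(L),-rv[1],rv,s,p
if __name__=='__main__':
    T,L,th,rv,s,p=measure(int(sys.argv[2]) if len(sys.argv)>2 else 3)
    vm=np.polyfit(T,L,1)[0] if len(T)>1 else 0; y=L.mean()+vm*(s['clock']-T.mean())
    v=vm if sys.argv[1]=='m' else .5*vm+.5*float(sys.argv[1])
    d,ths,Y,V=plan(y,v,th); print('v meas %.3f used %.3f'%(vm,v))
    print('dtheta',d[:6].round(3)); print('theta',ths[:12].round(3)); print('Y',(Y*1e3).round(0)); print('V',V.round(3)[:12])
E
time python3 mpc.py 0
```

```text
t 6.25 y [-103.8 -103.1 -103.7] z 60 px [123. 336.] r14 | yaw 0.105 theta 0.0215 ytilt 0.0240 pos [0.4768 0.3359 0.1281] F [-0.5 -0.7 -5. ] tcp [0.4797 0.3391 0.2636]
v meas 0.001 used 0.001
dtheta [ 0.091  0.    -0.001 -0.002 -0.002 -0.052]
theta [0.112 0.113 0.112 0.11  0.108 0.056 0.015 0.012 0.009 0.007 0.005 0.002]
Y [-103. -101.  -96.  -88.  -78.  -64.  -51.  -40.  -31.  -23.  -17.  -11.
   -7.   -4.   -2.   -1.   -0.   -0.   -0.   -0.]
V [0.009 0.035 0.062 0.09  0.121 0.135 0.123 0.103 0.086 0.072 0.058 0.046]
real	0m5.705s
user	0m3.855s
sys	0m0.181s
```

move_arm([
  [[-0.05,-0.017,0,0,0.004,0,0],[-0.042,-0.016,0,0,0.004,0,0],[0,0,0,0,0,0,0]],
])

```text
clock: 6.55
tool_pos: [0.4791, 0.3452, 0.2607]
eef_rot: [0.741, -0.669, 0.052, 0.034]
contact_force: [-1.3, 2.0, -5.7]
opening: 0.152
```

```bash
python3 mpc.py m 3
```

```text
t 6.70 y [-95.  -91.6 -86.5] z 61 px [120. 341.] r14 | yaw 0.097 theta 0.1223 ytilt 0.0033 pos [0.4814 0.3262 0.1268] F [-1.1 -0.3 -4.7] tcp [0.4803 0.3427 0.2615]
v meas 0.085 used 0.085
dtheta [-0.068 -0.002  0.     0.     0.    -0.07 ]
theta [ 0.054  0.052  0.052  0.052  0.053 -0.017 -0.031 -0.03  -0.028 -0.025
 -0.023  0.017]
Y [-73. -63. -53. -43. -31. -20. -11.  -5.  -3.  -3.  -4.  -6.  -6.  -6.
  -5.  -5.  -4.  -3.  -1.   1.]
V [ 0.099  0.098  0.1    0.107  0.119  0.107  0.074  0.041  0.011 -0.008
 -0.018 -0.012]
```

move_arm([
  [[0.066,0.006,0.002,0,-0.005,0,0],[0.004,0,0.001,0,0,0,0]],
])

```text
clock: 6.9
tool_pos: [0.4808, 0.3358, 0.261]
eef_rot: [0.741, -0.671, 0.026, 0.01]
contact_force: [-0.0, -2.0, -4.4]
opening: 0.151
```

```bash
python3 mpc.py 0.098 2
```

```text
t 7.00 y [-56.6 -49.8] z 61 px [119. 353.] r14 | yaw 0.102 theta 0.0493 ytilt 0.0030 pos [0.4802 0.3325 0.1254] F [ 1.4 -0.3 -4. ] tcp [0.4799 0.3392 0.2609]
v meas 0.137 used 0.118
dtheta [-0.047 -0.007 -0.001  0.     0.001  0.003]
theta [ 0.002 -0.005 -0.006 -0.006 -0.005 -0.002  0.004  0.004  0.002  0.002
  0.002 -0.   ]
Y [-31. -22. -15.  -9.  -5.  -3.  -1.  -0.  -0.  -0.  -0.  -0.  -0.  -0.
  -0.  -0.  -0.  -0.  -0.  -0.]
V [0.107 0.085 0.065 0.047 0.032 0.019 0.011 0.005 0.002 0.    0.    0.   ]
```

move_arm([
  [[0.056,0.005,0.001,0,-0.004,0,0],[0.006,0,0,0,0,0,0]],
])

```text
clock: 7.2
tool_pos: [0.4796, 0.3364, 0.2607]
eef_rot: [0.743, -0.669, 0.002, -0.012]
contact_force: [0.6, -1.5, -4.4]
opening: 0.153
```

```bash
python3 mpc.py 0.085 2
```

```text
t 7.30 y [-31.2 -29.7] z 63 px [117. 361.] r14 | yaw 0.108 theta -0.0157 ytilt 0.0020 pos [0.4783 0.3413 0.1251] F [ 0.3  0.  -5.4] tcp [0.4788 0.3392 0.2607]
v meas 0.029 used 0.057
dtheta [ 0.038  0.    -0.    -0.     0.001 -0.031]
theta [ 0.022  0.022  0.022  0.022  0.023 -0.009 -0.013 -0.009 -0.012 -0.009
 -0.004 -0.001]
Y [-24. -20. -16. -12.  -8.  -4.  -1.  -0.  -0.  -0.  -0.  -0.  -0.  -0.
  -0.  -0.  -0.  -0.  -0.  -0.]
V [0.042 0.04  0.039 0.04  0.043 0.035 0.018 0.002 0.    0.    0.    0.   ]
```

move_arm([
  [[-0.043,-0.005,0,0,0.003,0,0],[0.002,0,0,0,0,0,0]],
])

```text
clock: 7.5
tool_pos: [0.4783, 0.3443, 0.2607]
eef_rot: [0.745, -0.667, 0.017, 0.001]
contact_force: [-0.8, 1.7, -5.1]
opening: 0.155
```

```bash
python3 mpc.py 0.035 2
```

```text
t 7.60 y [-30.4 -30.4] z 65 px [116. 362.] r14 | yaw 0.107 theta 0.0282 ytilt 0.0019 pos [0.479  0.3379 0.1251] F [-0.6 -0.3 -4.9] tcp [0.4789 0.3418 0.2607]
v meas 0.001 used 0.018
dtheta [ 0.018 -0.005 -0.005 -0.006 -0.006 -0.03 ]
theta [ 0.047  0.042  0.037  0.031  0.025 -0.005 -0.022 -0.011  0.014  0.019
  0.012 -0.   ]
Y [-28. -25. -21. -17. -12.  -7.  -3.  -2.  -2.  -1.  -1.   0.   0.   0.
   0.   0.   0.   0.   0.   0.]
V [0.024 0.034 0.043 0.049 0.053 0.045 0.024 0.004 0.002 0.007 0.009 0.004]
```

move_arm([
  [[-0.018,-0.002,0,0,0.001,0,0],[0.002,0,0,0,0,0,0],[0.002,0,0,0,0,0,0]],
])

```text
clock: 7.9
tool_pos: [0.479, 0.3424, 0.2606]
eef_rot: [0.744, -0.668, 0.024, 0.007]
contact_force: [0.1, -0.3, -5.3]
opening: 0.15
```

```bash
python3 mpc.py 0.03 2
```

```text
t 8.00 y [-20.1 -18.8] z 64 px [115. 365.] r14 | yaw 0.107 theta 0.0434 ytilt 0.0015 pos [0.4793 0.3366 0.1251] F [ 0.7 -0.  -5.6] tcp [0.4789 0.3425 0.2607]
v meas 0.026 used 0.028
dtheta [-0.031  0.001 -0.    -0.    -0.    -0.001]
theta [ 0.012  0.013  0.013  0.013  0.012  0.012  0.011  0.01   0.01   0.009
  0.009 -0.003]
Y [-14. -12.  -9.  -7.  -6.  -4.  -3.  -2.  -1.  -1.  -0.   0.   0.   0.
   0.   0.   0.   0.   0.   0.]
V [0.03  0.025 0.021 0.018 0.016 0.013 0.011 0.009 0.007 0.006 0.004 0.   ]
```

move_arm([
  [[0.035,0.004,0.001,0,-0.002,0,0],[0.002,0,0,0,0,0,0]],
])

```text
clock: 8.2
tool_pos: [0.4789, 0.3401, 0.2606]
eef_rot: [0.744, -0.668, 0.009, -0.006]
contact_force: [0.4, -1.2, -4.9]
opening: 0.149
```

```bash
python3 mpc.py 0.027 2
```

```text
t 8.30 y [-6.4 -5.6] z 65 px [114. 370.] r14 | yaw 0.110 theta 0.0047 ytilt 0.0018 pos [0.4782 0.3412 0.1249] F [ 0.4  0.4 -5.1] tcp [0.4784 0.3418 0.2606]
v meas 0.017 used 0.022
dtheta [ 0.  0. -0. -0. -0. -0.]
theta [0.005 0.005 0.005 0.005 0.004 0.004 0.003 0.003 0.003 0.003 0.002 0.   ]
Y [-3. -2. -1. -1. -1. -0. -0. -0. -0. -0. -0. -0. -0. -0. -0. -0. -0. -0.
 -0. -0.]
V [0.015 0.009 0.004 0.002 0.001 0.001 0.001 0.001 0.001 0.    0.    0.   ]
```

move_arm([
  [[0.003,0,0,0,-0.001,0,0],[0.001,0,0,0,0,0,0],[0.001,0,0,0,0,0,0]],
])

```text
clock: 8.6
tool_pos: [0.4781, 0.3416, 0.2605]
eef_rot: [0.745, -0.667, 0.007, -0.008]
contact_force: [0.5, -0.2, -4.7]
opening: 0.153
```

Run:
```python
from mpc import *
x=measure(3); overlay(x[5],'e.png',(60,200,310,460))
```

```text
t 8.75 y [1.4 1.8 1.5] z 64 px [113. 372.] r14 | yaw 0.111 theta -0.0001 ytilt 0.0013 pos [0.478  0.3414 0.1249] F [ 0.2 -0.7 -4.8] tcp [0.4781 0.3414 0.2605]
```

View pics/e.png

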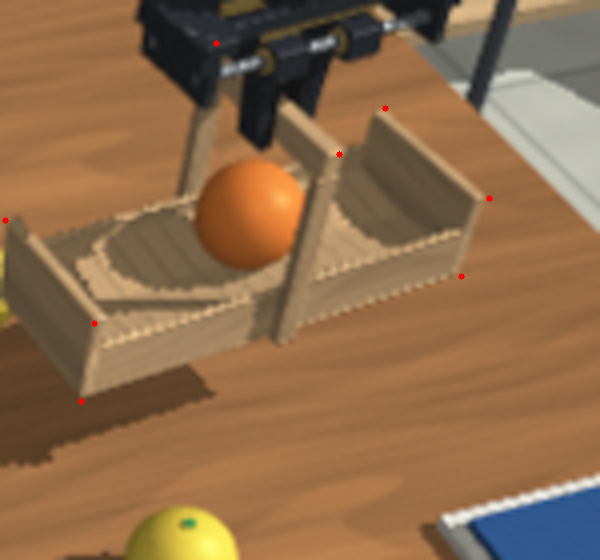

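The picture shows the orange at crop (215,250), under the handle bar and at rest. Now holding it balanced.

Run:
```python
from mpc import *
for i in range(24): r.snapshot('scene')
measure(2)
```

```text
t 10.05 y [0.9 0.9] z 64 px [113. 372.] r14 | yaw 0.110 theta -0.0002 ytilt 0.0013 pos [0.478  0.3414 0.1249] F [-0.7 -0.7 -5.6] tcp [0.4782 0.3413 0.2606]
```

move_arm([
  [[0,0,0,0,0,0,0],[0.001,0,0,0,0,0,0],[0,0,0,0,0,0,0],[0.001,0,0,0,0,0,0],[0,0,0,0,0,0,0]],
])

```text
clock: 10.55
tool_pos: [0.4782, 0.3413, 0.2605]
eef_rot: [0.745, -0.667, 0.007, -0.008]
contact_force: [0.3, -0.2, -4.9]
opening: 0.152
```

Run:
```python
from mpc import *
measure(2)
for i in range(18): r.snapshot('scene')
measure(2)
```

```text
t 10.65 y [1.8 1.8] z 64 px [113. 372.] r14 | yaw 0.110 theta -0.0023 ytilt 0.0011 pos [0.478  0.3417 0.1249] F [ 0.4  0.1 -5. ] tcp [0.4782 0.3414 0.2606]
t 11.65 y [1.7 1.7] z 64 px [113. 372.] r14 | yaw 0.110 theta -0.0024 ytilt 0.0011 pos [0.478  0.3417 0.1249] F [-0.7  1.  -5.1] tcp [0.4782 0.3414 0.2606]
```

move_arm([
  [[0.01,0,0,0,-0.0015,0,0],[0,0,0,0,-0.003,0,0],[0,0,-0.003,0,-0.0045,0,0],[0,0,-0.003,0,-0.006,0,0],[0,0,-0.003,0,-0.0075,0,0]],
])

```text
clock: 12.15
tool_pos: [0.478, 0.318, 0.2606]
eef_rot: [0.742, -0.67, 0.003, -0.013]
contact_force: [-0.3, -0.3, -4.9]
opening: 0.154
```

```bash
python3 -c "
from mpc import *
measure(2)"
```

```text
t 12.25 y [3.2 0.6] z 65 px [115. 363.] r14 | yaw 0.100 theta -0.0118 ytilt 0.0002 pos [0.4781 0.3178 0.1249] F [-0.1 -0.2 -4.7] tcp [0.4783 0.3162 0.2605]
```

move_arm([
  [[-0.006,0,-0.002,0.0005,-0.008,0,0],[-0.004,0,-0.003,0.0005,-0.008,0,0],[0,0,-0.002,0.0005,-0.008,0,0],[0,0,-0.002,0.0005,-0.008,0,0],[0,0,-0.002,0.0005,-0.008,0,0]],
])

```text
clock: 12.75
tool_pos: [0.4809, 0.2743, 0.2608]
eef_rot: [0.738, -0.675, 0.007, -0.009]
contact_force: [0.4, 0.1, -5.0]
opening: 0.151
```

```bash
python3 -c "
from mpc import *
measure(1)"
```

```text
t 12.80 y [-3.4] z 64 px [119. 348.] r14 | yaw 0.087 theta -0.0003 ytilt 0.0009 pos [0.481  0.2721 0.1251] F [-1.2 -3.2 -4.9] tcp [0.4812 0.272  0.2607]
```

move_arm([
  [[0,0,-0.002,0.0003,-0.008,0,0],[0,0,-0.002,0.0003,-0.008,0,0],[0,0,-0.002,0.0003,-0.008,0,0],[0,0,-0.002,0.0003,-0.008,0,0],[0,0,-0.002,0.0003,-0.008,0,0]],
])

```text
clock: 13.3
tool_pos: [0.4828, 0.2296, 0.2609]
eef_rot: [0.734, -0.679, 0.007, -0.008]
contact_force: [-0.1, 0.6, -4.3]
opening: 0.153
```

move_arm([
  [[0,0,-0.002,0.0003,-0.008,0,0],[0,0,-0.002,0.0003,-0.008,0,0],[0,0,-0.002,0.0003,-0.008,0,0],[0,0,-0.002,0.0003,-0.008,0,0],[0,0,-0.002,0.0003,-0.008,0,0]],
])

```text
clock: 13.8
tool_pos: [0.4845, 0.1859, 0.261]
eef_rot: [0.73, -0.684, 0.007, -0.008]
contact_force: [0.1, 0.9, -4.9]
opening: 0.153
```

```bash
python3 -c "
from mpc import *
measure(1)"
```

```text
t 13.85 y [-5.1] z 65 px [127. 316.] r14 | yaw 0.063 theta 0.0001 ytilt 0.0004 pos [0.4846 0.1837 0.1254] F [-0.6 -2.1 -5. ] tcp [0.4846 0.1837 0.261 ]
```

move_arm([
  [[-0.004,0,-0.0015,0.0001,-0.008,0,0],[0,0,-0.0015,0.0001,-0.008,0,0],[0,0,-0.0015,0.0001,-0.008,0,0],[0,0,-0.0015,0.0001,-0.008,0,0],[0,0,-0.0015,0.0001,-0.008,0,0]],
])

```text
clock: 14.35
tool_pos: [0.4852, 0.1418, 0.2611]
eef_rot: [0.727, -0.687, 0.009, -0.007]
contact_force: [-0.9, -1.0, -5.4]
opening: 0.151
```

move_arm([
  [[0,0,-0.0015,0.0001,-0.008,0,0],[0,0,-0.0015,0.0001,-0.008,0,0],[0,0,-0.0015,0.0001,-0.008,0,0],[0,0,-0.0015,0.0001,-0.008,0,0],[0,0,-0.0015,0.0001,-0.008,0,0]],
])

```text
clock: 14.85
tool_pos: [0.4858, 0.0979, 0.2612]
eef_rot: [0.724, -0.69, 0.009, -0.007]
contact_force: [-0.2, 0.6, -5.7]
opening: 0.153
```

```bash
python3 -c "
from mpc import *
measure(1)"
```

```text
t 14.90 y [-3.9] z 63 px [134. 283.] r14 | yaw 0.046 theta 0.0048 ytilt 0.0001 pos [0.4858 0.0953 0.1256] F [-1.1 -1.6 -4.8] tcp [0.4858 0.0959 0.2612]
```

move_arm([
  [[0,0,-0.0015,0.0003,-0.008,0,0],[0,0,-0.0015,0.0003,-0.008,0,0],[0,0,-0.0015,0.0003,-0.008,0,0],[0,0,-0.0015,0.0003,-0.008,0,0],[0,0,-0.0015,0.0003,-0.008,0,0]],
])

```text
clock: 15.4
tool_pos: [0.4875, 0.0537, 0.2613]
eef_rot: [0.721, -0.693, 0.01, -0.007]
contact_force: [0.7, -1.1, -4.8]
opening: 0.15
```

move_arm([
  [[0,0,-0.0015,0.0003,-0.008,0,0],[0,0,-0.0015,0.0003,-0.008,0,0],[0,0,-0.0015,0.0003,-0.008,0,0],[0,0,-0.0015,0.0003,-0.008,0,0],[0,0,-0.0015,0.0003,-0.008,0,0]],
])

```text
clock: 15.9
tool_pos: [0.4891, 0.0099, 0.2613]
eef_rot: [0.718, -0.696, 0.01, -0.007]
contact_force: [0.0, 0.5, -4.8]
opening: 0.151
```

```bash
python3 -c "
from mpc import *
measure(1)"
```

```text
t 15.95 y [-4.1] z 64 px [142. 250.] r14 | yaw 0.028 theta 0.0054 ytilt -0.0004 pos [0.4892 0.0072 0.1257] F [-0.5 -1.4 -4.5] tcp [0.4891 0.008  0.2613]
```

move_arm([
  [[0,0,-0.0015,0.0003,-0.008,0,0],[0,0,-0.0015,0.0003,-0.008,0,0],[0,0,-0.0015,0.0003,-0.008,0,0],[0,0,-0.0015,0.0003,-0.008,0,0],[0,0,-0.0015,0.0003,-0.008,0,0]],
])

```text
clock: 16.45
tool_pos: [0.4907, -0.0343, 0.2613]
eef_rot: [0.715, -0.699, 0.01, -0.006]
contact_force: [0.6, -0.9, -3.0]
opening: 0.155
```

move_arm([
  [[0,0,-0.0015,0.0003,-0.008,0,0],[0,0,-0.0015,0.0003,-0.008,0,0],[0,0,-0.0015,0.0003,-0.008,0,0],[0,0,-0.0015,0.0003,-0.008,0,0],[0,0,-0.0015,0.0003,-0.008,0,0]],
])

```text
clock: 16.95
tool_pos: [0.4923, -0.0781, 0.2613]
eef_rot: [0.712, -0.702, 0.01, -0.006]
contact_force: [0.7, 0.2, -5.1]
opening: 0.15
```

move_arm([
  [[0,0,-0.001,0.0002,-0.008,0,0],[0,0,-0.001,0.0002,-0.008,0,0],[0,0,-0.001,0.0002,-0.008,0,0],[0,0,-0.001,0.0002,-0.008,0,0],[0,0,-0.001,0.0002,-0.008,0,0]],
])

```text
clock: 17.45
tool_pos: [0.4933, -0.1217, 0.2612]
eef_rot: [0.71, -0.704, 0.01, -0.006]
contact_force: [0.2, -0.2, -5.1]
opening: 0.153
```

```bash
python3 -c "
from mpc import *
measure(1)"
```

```text
t 17.50 y [-3.1] z 63 px [155. 198.] r15 | yaw 0.005 theta 0.0061 ytilt -0.0005 pos [ 0.4933 -0.1245  0.1256] F [-0.  -2.4 -4.3] tcp [ 0.4932 -0.1237  0.2612]
```

move_arm([
  [[0,0,-0.001,0.0003,-0.008,0,0],[0,0,-0.001,0.0003,-0.008,0,0],[0,0,-0.001,0.0003,-0.008,0,0],[0,0,-0.001,0.0003,-0.008,0,0],[0,0,-0.001,0.0003,-0.008,0,0]],
])

```text
clock: 18.0
tool_pos: [0.4948, -0.1659, 0.2611]
eef_rot: [0.708, -0.707, 0.01, -0.006]
contact_force: [0.4, -0.8, -4.7]
opening: 0.151
```

move_arm([
  [[0,0,-0.001,0.0002,-0.008,0,0],[0,0,-0.001,0.0002,-0.008,0,0],[0,0,-0.001,0.0002,-0.008,0,0],[0,0,-0.001,0.0002,-0.008,0,0],[0,0,-0.001,0.0002,-0.008,0,0]],
])

```text
clock: 18.5
tool_pos: [0.4957, -0.2097, 0.261]
eef_rot: [-0.706, 0.709, -0.01, 0.006]
contact_force: [0.5, -0.0, -4.6]
opening: 0.157
```

move_arm([
  [[-0.004,0,0,0,-0.007,0,0],[0,0,0,0,-0.006,0,0],[0,0,0,0,-0.005,0,0],[0,0,0,0,-0.004,0,0],[0,0,0,0,-0.004,0,0]],
])

```text
clock: 19.0
tool_pos: [0.4956, -0.2386, 0.2609]
eef_rot: [-0.705, 0.709, -0.011, 0.004]
contact_force: [-0.0, -0.1, -4.6]
opening: 0.155
```

move_arm([
  [[0,0,0,0,-0.003,0,0],[0,0,0,0,-0.003,0,0],[0.005,0,0,0,-0.002,0,0],[0.004,0,0,0,-0.001,0,0]],
])

```text
clock: 19.4
tool_pos: [0.4956, -0.2482, 0.2608]
eef_rot: [-0.705, 0.709, -0.008, 0.008]
contact_force: [0.8, -0.1, -5.3]
opening: 0.154
```

```bash
python3 -c "
from mpc import *
measure(2)"
```

```text
t 19.50 y [-2.  -1.9] z 64 px [167. 145.] r16 | yaw -0.005 theta -0.0000 ytilt 0.0005 pos [ 0.4955 -0.2483  0.1252] F [ 0.3 -0.2 -4.9] tcp [ 0.4956 -0.2483  0.2608]
```

Run:
```python
from h import *
p=r.snapshot('scene'); g=p['frame'].copy(); r0,r1,c0,c1=130,290,60,260; k=3
g=cv2.resize(g[r0:r1,c0:c1],None,fx=k,fy=k,interpolation=2)
a=-.009
for P in [(sx*.09,sy*.185,z) for sx in(1,-1) for sy in (1,-1) for z in (.03,)]+[(.09,.185,0),(.09,-.185,0)]:
    X=(.496+np.cos(a)*P[0]-np.sin(a)*P[1],-.268+np.sin(a)*P[0]+np.cos(a)*P[1],P[2]); rc=proj(p,X); q=((rc[1]-c0)*k,(rc[0]-r0)*k); print(P,np.round(q)); cv2.circle(g,(int(q[0]),int(q[1])),2,(255,0,0),-1)
save(dict(frame=g),'f.png')
```

```text
(0.09, 0.185, 0.03) [507. 276.]
(0.09, -0.185, 0.03) [ 48. 388.]
(-0.09, 0.185, 0.03) [455. 130.]
(-0.09, -0.185, 0.03) [ 39. 221.]
(0.09, 0.185, 0) [508. 298.]
(0.09, -0.185, 0) [ 59. 409.]
```

View pics/f.png

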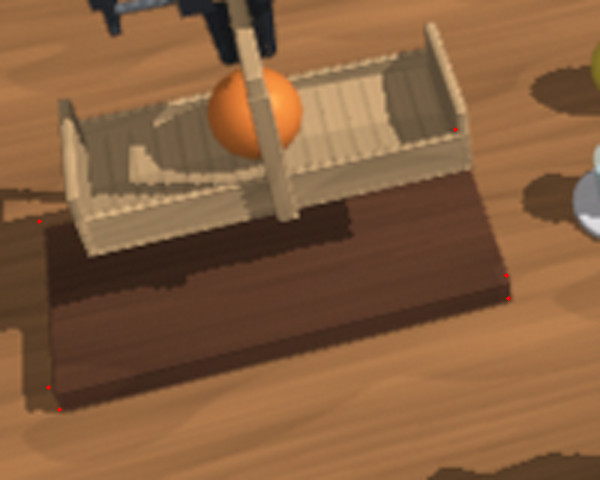

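The riser's corners match my model to about 1 px: (275,507) and (388,50) in the crop. The orange is at crop (112,255), centred. Shifting the last 20 mm and starting down.

move_arm([
  [[0,0,0,0,-0.001,-0.002,0],[0,0,0,0,-0.002,-0.005,0],[0,0,0,0,-0.003,-0.008,0],[0,0,-0.001,0,-0.003,-0.008,0],[0,0,-0.001,0,-0.003,-0.008,0]],
])

```text
clock: 20.05
tool_pos: [0.4963, -0.2601, 0.2281]
eef_rot: [-0.705, 0.709, -0.009, 0.008]
contact_force: [0.4, -0.2, -4.4]
opening: 0.153
```

move_arm([
  [[0,0,-0.001,0,-0.003,-0.008,0],[0,0,0,0,-0.002,-0.008,0],[0,0,0,0,-0.001,-0.008,0],[0,0,0,0,0,-0.006,0],[0,0,0,0,0,-0.003,0]],
])

```text
clock: 20.55
tool_pos: [0.4953, -0.2673, 0.1903]
eef_rot: [-0.704, 0.71, -0.007, 0.007]
contact_force: [-0.0, -0.2, -4.6]
opening: 0.152
```

```bash
python3 -c "
from mpc import *
measure(2)"
```

```text
t 20.65 y [-1.8 -1.9] z 63 px [189. 142.] r15 | yaw -0.007 theta -0.0009 ytilt 0.0019 pos [ 0.495  -0.267   0.0549] F [-0.3  0.5 -4.7] tcp [ 0.4953 -0.2672  0.1905]
```

move_arm([
  [[-0.001,-0.001,0,0.0005,-0.0005,-0.004,0],[0,-0.001,0,0,0,-0.006,0],[0,0,0,0,0,-0.005,0],[0,0,0,0,0,-0.003,0],[0,0,0,0,0,-0.002,0]],
])

```text
clock: 21.15
tool_pos: [0.4969, -0.2677, 0.1701]
eef_rot: [-0.705, 0.709, -0.01, 0.008]
contact_force: [-0.4, -0.5, -5.0]
opening: 0.154
```

```bash
python3 -c "
from mpc import *
measure(2)"
```

```text
t 21.25 y [-1.6 -1.7] z 64 px [195. 144.] r15 | yaw -0.007 theta 0.0009 ytilt -0.0026 pos [ 0.4971 -0.2678  0.0344] F [-0.1  0.3 -4.8] tcp [ 0.4968 -0.2676  0.1701]
```

move_arm([
  [[0,0.002,0,-0.001,0,-0.001,0],[0,0,0,0,0,-0.0015,0],[0,0,0,0,0,-0.001,0],[0,0,0,0,0,-0.001,0]],
])

```text
clock: 21.65
tool_pos: [0.4962, -0.2679, 0.1658]
eef_rot: [-0.705, 0.709, -0.009, 0.008]
contact_force: [0.4, 0.0, -2.3]
opening: 0.153
```

```bash
python3 -c "
from mpc import *
measure(2)"
```

```text
t 21.75 y [-1.6 -1.7] z 64 px [196. 144.] r14 | yaw -0.007 theta 0.0016 ytilt -0.0017 pos [ 0.4964 -0.2681  0.0302] F [-0.  -0.5 -3.8] tcp [ 0.4962 -0.2679  0.1658]
```

Touching, with the load starting to transfer. A bit more down.

move_arm([
  [[0,0.001,0,0,0,-0.001,0],[0,0,0,0,0,-0.001,0]],
])

```text
clock: 21.95
tool_pos: [0.4965, -0.2679, 0.1656]
eef_rot: [-0.705, 0.709, -0.01, 0.008]
contact_force: [-3.7, 1.2, 6.4]
opening: 0.152
```

```bash
python3 -c "
from mpc import *
measure(2)"
```

```text
t 22.05 y [-1.6 -1.6] z 64 px [196. 144.] r14 | yaw -0.007 theta 0.0020 ytilt -0.0021 pos [ 0.4969 -0.2682  0.03  ] F [-3.1  0.5  5.1] tcp [ 0.4966 -0.2679  0.1656]
```

move_arm([
  [[0,0,0,0,0,0.0005,0],[0,0,0,0,0,0,0]],
], force=5)

```text
clock: 22.25
tool_pos: [0.4966, -0.268, 0.1662]
eef_rot: [-0.705, 0.709, -0.01, 0.008]
contact_force: [-0.5, -0.0, -3.8]
opening: 0.158
```

move_arm([
  [[0,0,0,0,0,0,0.3],[0,0,0,0,0,0,0.6],[0,0,0,0,0,0,0.8],[0,0,0,0,0,0,0.8]],
])

```text
clock: 22.65
tool_pos: [0.4981, -0.2689, 0.167]
eef_rot: [-0.705, 0.709, -0.012, 0.008]
contact_force: [0.1, 0.1, 0.6]
opening: 0.5
```

```bash
python3 -c "
from mpc import *
measure(2); print(r.get_state()['opening'])"
```

```text
t 22.75 y [-0.5 -0.5] z 64 px [197. 144.] r15 | yaw -0.007 theta 0.0039 ytilt -0.0056 pos [ 0.4988 -0.2694  0.0314] F [-0.4 -0.4 -0.5] tcp [ 0.498  -0.2688  0.167 ]
0.5923660493852209
```

Free. Raising slowly, then away.

move_arm([
  [[0,0,0,0,0,0.005,0.8],[0,0,0,0,0,0.01,0.8],[0,0,0,0,0,0.02,0.8],[0,0,0,0,0,0.03,0.8],[0,0,0,0,0,0.04,0.8]],
])

```text
clock: 23.25
tool_pos: [0.4947, -0.2671, 0.2727]
eef_rot: [-0.705, 0.709, -0.006, 0.006]
contact_force: [-0.2, -0.2, -0.0]
opening: 0.801
```

move_arm([
  [[0,0,0,-0.01,-0.02,0.03,0.8],[0,0,0,-0.02,-0.04,0,0.8],[0,0,0,-0.02,-0.04,0,0.8],[0,0,0,-0.02,-0.04,0,0.8],[0,0,0,-0.02,-0.04,0,0.8]],
])

```text
clock: 23.75
tool_pos: [0.4104, -0.4456, 0.3167]
eef_rot: [0.711, -0.703, 0.015, -0.012]
contact_force: [1.5, -1.0, -0.5]
opening: 0.801
```

Run:
```python
from h import *
s=r.get_state(); print(s['clock'],s['tool_pos'],s['contact_force'])
p=r.snapshot('scene'); r0,r1,c0,c1=100,300,60,300
print(omask(p,(150,240,80,200)))
for i in range(12): q=r.snapshot('top')
print(omask(q,(150,260,270,430)))
t=np.array([.4965,-.268,.03]);c,n=1,-.007
print('pred orange px if mid', proj(q,t+[0,0,.058]), proj(p,t+[0,0,.058]))
a=cv2.resize(p['frame'][130:290,60:260],None,fx=3,fy=3,interpolation=2); b=cv2.resize(q['frame'][165:260,270:440],(600,335),interpolation=2)
save(dict(frame=cv2.resize(np.vstack([a,b]),None,fx=.73,fy=.73)),'z.png')
```

```text
23.75 [ 0.41039514 -0.44557467  0.31667084] [ 1.4640165  -0.97519828 -0.45675208]
((196.74851989746094, 143.7130126953125), 14.684276580810547, 452)
((212.60272216796875, 356.9320373535156), 12.771352767944336, 369)
pred orange px if mid (np.float64(211.0840999143461), np.float64(355.7636824370712)) (np.float64(197.70494569793536), np.float64(145.6405235026069))
```

View pics/z.png

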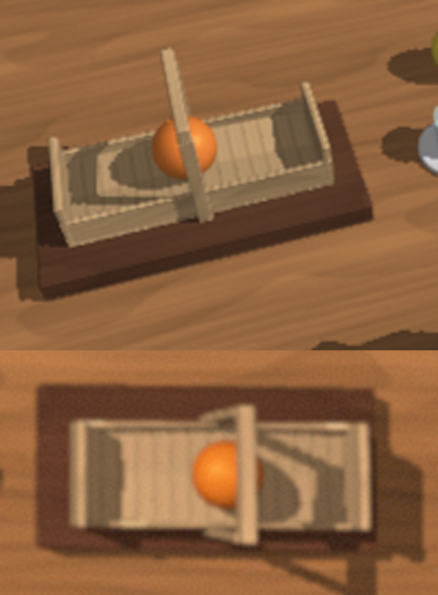

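Run:
```python
from h import *
q=r.snapshot('top'); p=r.snapshot('scene')
f=lambda u,v:(165+(v/.73-480)/3.526, 270+u/.73/3.529)
for n,(u,v),z in [('side +x',(250,422),.07),('side -x',(150,529),.07),('end +y',(72,470),.096),('end -y',(372,470),.096),('riser +x',(200,387),.03),('riser -x',(200,549),.03),('bar +x',(246,405),.182),('bar -x',(246,544),.182)]: print(n,onz(q,f(u,v),z).round(4))
g=lambda u,v:(130+v/.73/3,60+u/.73/3)
for n,c,e in [('near -y',(72,245),.03),('near +y',(331,184),.03),('end top -y near',(63,207),.096),('end top +y near',(327,148),.096)]: print(n,onz(p,g(*c),e).round(4))
print(omask(q,(150,260,270,430)),omask(p,(150,240,80,200)),r.get_state()['clock'])
```

```text
side +x [ 0.5463 -0.3044  0.07  ]
side -x [ 0.4338 -0.1977  0.07  ]
end +y [ 0.4949 -0.1135  0.096 ]
end -y [ 0.4959 -0.42    0.096 ]
riser +x [ 0.5872 -0.2625  0.03  ]
riser -x [ 0.4104 -0.2597  0.03  ]
bar +x [ 0.5554 -0.2667  0.182 ]
bar -x [ 0.426  -0.2641  0.182 ]
near -y [ 0.5452 -0.4126  0.03  ]
near +y [ 0.5488 -0.1198  0.03  ]
end top -y near [ 0.5465 -0.4052  0.096 ]
end top +y near [ 0.5515 -0.1202  0.096 ]
((212.6033477783203, 356.91619873046875), 12.77455997467041, 369) ((196.74000549316406, 143.74000549316406), 14.663498878479004, 450) 24.5
```

```bash
python3 -c "
from plant import r
print(r.finish_job())"
```

```text
the job is handed in; nothing more can be done
None
```

The tray is on the riser with the orange resting near the middle, and I handed the job in at about 24.5 s of the 72 s allowed. No verdict was reported.

- **Balancing:** I lifted the tray by its handle to about 0.125 m. Near its starting spot I tilted it, by at most about 0.12 rad, until the orange rolled to the middle. It stayed within about 2 mm of the middle by the camera for more than 3 s (8.6 to 11.65 s).
- **Carry:** The orange stayed within about 5 mm of the middle at every check on the way across. The tray path cleared the tealight, the coaster and the three yellow look-alikes, but I did not re-check them or the remote and vase afterwards.
- **Set-down:** Contact was gentle, with about 10 N between tray and riser. I opened the gripper, raised it and backed away, leaving nothing touching.

**Last checks:** The orange was stationary in both cameras, within about 4 mm of the middle. The tray was within about 2 mm of the riser's centre lengthwise and about 0.003 rad off square. Crosswise, the camera checks put the tray about 3 to 7 mm towards the robot, while the arm's own reading said it was within 1 mm. I left it there, since about 30 mm of riser still shows on each side.

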